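Fresh battery and bayonet cap for the isolated amplifier

TASK

Put a fresh battery in the isolated amplifier: stand the D cell in the battery well, plus end up as it already stands, and close the well with the bayonet cap: let its lugs find the collar's entry notches, push it down against the spring and turn it clockwise, just under a quarter turn, until it meets the stop and springs up into its lock. Go by feel and never force the cap, and leave the meter, the jar and the screwdriver where they lie.

Things in the scene. Friction and masses are not known exactly. Their poses are not given: they have to be found in the camera images.
- amp: Isolated amplifier, white metal case 150 (x) x 200 (y) x 76 mm high with blue edges, fixed on the bench; origin under its centre, z up. Controls under 13 mm tall on the +y half of its top; battery well at (0, -52) mm, ringed by an aluminium bayonet collar. The collar, clamped tight by hand, has its notch line up to 0.42 rad either way from the case's x axis: unmeasured, to be seen or felt.
- well (a point): Centre of the collar's top face, 92 mm above the bench, 16 mm above the case top; axes as the case's, z up. Collar 66 mm across, bore 43; two facing entry notches (blue dots) 11 mm wide, reaching 27.5 mm from the axis. Under a 6 mm thick lip the lugs run clockwise from above to a stop at about 1.35 rad (anticlockwise is blocked); there (red dots) a pocket lets them spring up 3 mm.
- plate (a point): Sprung contact plate at the bottom of the well as it stands empty, 67.5 mm below the well point, on the axis. The well is 39 mm wide. Spring 0.9 N/mm, 14 mm of travel. A cell let go in the mouth slides down and rests with its tip about 8 mm below the well point.
- cap: Bayonet cap, 60 g, standing on its barrel, knob up; origin under the barrel's centre, z up. Grey barrel 40 mm in diameter, z = 0 to 19.5, foot tapered over 3 mm; black head 60 mm across, 19.5 to 25.5. Two lugs on the x axis, one each side, 8 mm wide, z = 6 to 11, out to 26 mm from the axis: the cap is the same after half a turn. Heights in mm.
- wing (a point): Middle of the cap's wing grip, 37.5 mm above the cap's origin, axes as the cap's; the wing is 54 mm long (x, over the lugs, white line on top), 14 thick (y), 24 tall. Cap origin below the well point: 6 mm with lugs resting on the collar; about 18 (10 N of spring) for lugs to pass under the lip; 19.5 head on collar; 14 locked. Unlocked, the spring pushes it up.
- cell: D cell, 34 mm in diameter, 61.5 mm tall with its plus nub (10 mm wide, 2 tall), about 140 g, dark with a copper band at the plus end, standing plus end up. Origin at the centre of its underside, z up.
- meter: Orange multimeter 150 x 76 x 43 mm lying loose, bystander; origin under its centre.
- jar: White gel jar with a blue lid, 64 mm in diameter, 62 mm tall, bystander; origin under its centre.
- driver: Screwdriver 160 mm long with a green handle, lying loose, bystander; origin under its middle.
Things that resemble listed ones, but are neither listed nor needed, are in the scene too. There is more than one size of the cell; the job needs the smallest.

How it is judged:
On the way, in this order (a step that is already met when the one before it is completed fails the run):
1. the D cell stands in the well, on its spring, let go (horizontal distance between cell and well below 0.006 m and angle between cell's own z axis and vertical below 0.2 rad and z of cell in the frame of well below -0.063 m and contact force between cell and the fingers below 0.1 N), for 0.2 s.
2. the cap is in the collar, pressed down against the spring (horizontal distance between cap and well below 0.004 m and z of cap in the frame of well below -0.0158 m), for 0.05 s.
At the end, for the whole second after the job is handed in: The cell stands in the well under the cap; the cap is upright, within 4 mm of the well axis and locked: its origin 12.2 to 15.5 mm below the collar's top (14 nominal; deeper is not yet sprung into the pocket, higher is unlocked), pressed up by the spring, at rest and let go (horizontal distance between cell and well below 0.006 m and angle between cell's own z axis and vertical below 0.2 rad and z of cell in the frame of well below -0.071 m and horizontal distance between cap and well below 0.004 m and angle between cap's own z axis and vertical below 0.1 rad and z of cap in the frame of well between -0.0155 and -0.0122 m and linear speed of cap below 0.02 m/s and contact force between cap and cell above 1 N); the robot touches nothing.
It fails at once if the cap is forced: more than 60 N between cap and amplifier (contact force between cap and amp above 60 N).
It fails at once if the meter is shifted by more than 20 mm (distance of meter from where it was at the start of the episode above 0.02 m).
It fails at once if the jar is shifted by more than 20 mm (distance of jar from where it was at the start of the episode above 0.02 m).
It fails at once if the driver is shifted by more than 20 mm (distance of driver from where it was at the start of the episode above 0.02 m).
It also fails if it takes over 72 s, if anything falls off the work surface, if the arm or the gripper's body presses on something with over 40 N, if the wrist force passes 120 N, or if a joint passes its speed limit or range.

ROBOT

A 7-joint arm with a two-finger parallel gripper is mounted at the origin on the work surface. World frame = base frame: x ahead of the robot, y to its left, z up, the work surface at z = 0. Lengths are in m, angles in rad, forces in N, time in s.
With the tool pointing down it reaches from about 0.425 to 1.025 m from the base axis. Payload 9.4 kg.
Tool frame: the origin (TCP) lies at the very end of the fingers, on their centre line; the grasp point (between the pads) lies 19 mm behind it (bot.pinch_z is the distance from the TCP to the grasp point, in m); z points along the fingers, y is the line along which they close (so a half turn about z gives the same grasp; the last joint's range is limited). The gripper opens to 93 mm and grips with 3 to 60 N. Pads are 15 mm wide; open, the fingers measure 128 mm over their backs; the gripper's body (75 mm by 188 mm) begins 65 mm behind the grasp point.
Start: joints at [-1.335, 0.599, -0.003, 1.599, 0.002, 0.943, -0.08], TCP at [0.223, 0.69, 0.219] pointing down, gripper open.
Joint ranges: [-2.57, 2.57], [-0.35, 1.97], [-1.29, 1.29], [0.11, 2.56], [-1.05, 4.19], [0.11, 1.86], [-2.63, 2.63]. Speed limits (rad/s): [2.22, 2.22, 3.01, 3.01, 3.14, 3.14, 3.14].

INTERFACE

Orientations are given as a 3x3 rotation matrix whose columns are the frame's x, y, z axes.
In Python, from rig import sensors, eyes, bot, boxes_of gives the robot as it stands.
- The arm moves only by the tool arm_command, never from a script. Its argument "moves" is a list of rows, each a list of 2 entries, a list of its own where there are three numbers: the shift along the tool's x, y, z in cm, then the turn about the tool's z in rad. In form: [[[dx, dy, dz], spin], ...]. A call has exactly 8 rows; each row shifts and turns the commanded pose from where the row before left it, along the tool's axes as they then stand; what a row does not reach is not made up. A row lasts 1/8 s, in which the tool goes at most 62.5 mm and 10.7 degrees, less where a joint would pass 70% of its speed; a pose out of reach is approached as far as the arm can. A call is refused whole if a number of a shift passes 6.25 or a number of a turn 0.188, either way. A call with a gripper value outside its range is refused whole. "jaw" is the finger opening in cm, from 0 to 9.3, set as the call begins (left out, the last holds). The fingers move at their own pace and stop on an object; the grip force is fixed at half the most. Time passes only in rows, so rows that do not move let the fingers close, or fill a call up. It gives the time, the measured TCP pose, the force, the opening and the grip force at its end, in the units of the state.
- sensors.state(): the state, without advancing time (a new reading comes with each control period).
- eyes.grab_frame(name): name is "scene" or "top" or "wrist"; returns the picture (480x640x3 uint8, red, green, blue); there is no depth.
- eyes.get_calibration(name): a dict with "K" (3x3 intrinsics, pixels), "D" ([k1, k2, p1, p2, k3] as OpenCV has them; the pictures are not rectified), "position" and "rotation" of the camera in the world. Camera axes: x right, y up, looking along -z (the intrinsics and any distortion apply to the point x, -y, -z); pixel columns grow to the right and rows downward; lengths in m; the calibration is good to about 2 mm. A picture is of the moment at which its call begins: read the wrist's pose just before it. get_calibration takes no time and is no camera call; for the wrist camera it gives the pose at the moment of the call.
- bot.hand_in(): hands the job in; it is judged then, once.
Trained networks look in the newest picture that a camera, given by its name, has taken for a name from the list of things; names that differ only in an ending like _2 or _b are one class to them, and where a whole thing is asked for, a point or a joint stands for the part that bears it (a point fixed in the world has none). Each returns a list of dicts, best first, with "conf" (0 to 1); they miss things now and then, are a little off and sometimes report something else, mostly with a low value. They report only what shows in the picture. A call takes as long as a camera call. They do not tell look-alikes from the thing itself.
- boxes_of(query, camera): "location" ([x, y, z] in m, in the coordinates of the camera as it stood for that picture, good to about 4 mm: the middle of the surface that is visible of it).
The state is a dict: "time_s": time; "joint_pos": joint angles; "dq": joint speeds; "effort": joint torques, N m; "tool_pos": TCP position; "orientation": TCP orientation; "force": force on the tool from outside, world axes, zero at the start; "moment": the same for the moment, N m; "width": opening from 0.0 (shut) to 1.0 (fully open); "gripper_force": force on a finger pad.
Only numpy, scipy, OpenCV 4.12 (cv2) and the standard library are available. Lean on these libraries where they do the work, as an engineer would, in place of code of your own. Each camera call takes 0.05 s, during which the arm holds its last target. There are 200 camera calls.

## Working session

There is one attempt and no reset: what is moved stays moved. The work goes in short steps, Python scripts to look and compute and a tool call to move; the robot and the scene stay as the last step left them, time stands still between calls to the robot, and variables do not carry over. Pictures are saved under pics/ and viewed, at most 10 in all, crops included, and the job is handed in when it is done.

Besides the shell and the picture viewer there is one more tool, called as name(argument=value, ...) on one line, values as JSON. arm_command: Moves the arm, as the interface text tells. Its arguments: {"type":"object","properties":{"moves":{"type":"array","items":{"type":"array"}},"jaw":{"type":"number"}},"required":["moves"]}

```bash
mkdir -p pics; cat > h.py <<'E'
import numpy as np, cv2
from rig import sensors, eyes, bot, boxes_of
def w(cal,p): return np.array(cal['position'])+np.array(cal['rotation'])@np.array(p)
def find(q,cam,cal):
    return [(round(d['conf'],2),np.round(w(cal,d['location']),4).tolist()) for d in boxes_of(q,cam)]
def save(cam,name):
    cal=eyes.get_calibration(cam); im=eyes.grab_frame(cam)
    cv2.imwrite('pics/'+name,im[:,:,::-1]); return cal,im
def ray_at_z(cal,uv,z):
    K=np.array(cal['K']);D=np.array(cal['D'])
    x,y=cv2.undistortPoints(np.array([[uv]],float),K,D)[0,0]
    d=np.array(cal['rotation'])@np.array([x,-y,-1]);p=np.array(cal['position'])
    return p+d*(z-p[2])/d[2]
E
python3 - <<'E'
from h import *
s=sensors.state();print(s)
for cam in ('top','scene'):
    cal,im=save(cam,cam+'0.png');print(cam,cal['position'])
    for q in ('amp','cap','cell','meter','jar','driver'): print(q,find(q,cam,cal))
E
```

```text
{'time_s': 0.0, 'joint_pos': array([-1.33468732,  0.60013455, -0.00253901,  1.60013059,  0.00180253,
        0.94289932, -0.07983872]), 'dq': array([-0.00146858, -0.00061368, -0.00116205,  0.0001471 ,  0.00013009,
       -0.00012004, -0.00097658]), 'effort': array([-7.16256873e-04, -7.65055561e+01,  1.49768863e+00, -2.52354938e+01,
       -5.22696041e-02,  1.67905481e-02,  1.57851796e-04]), 'tool_pos': array([0.22297545, 0.68934257, 0.21775297]), 'orientation': array([[-9.51478399e-01,  3.07715355e-01, -3.39814741e-04],
       [ 3.07715507e-01,  9.51477177e-01, -1.53250352e-03],
       [-1.48248893e-04, -1.56271026e-03, -9.99998768e-01]]), 'force': array([-0.2989216 , -0.31323258,  0.13138563]), 'moment': array([ 0.02229822, -0.02349715, -0.03250378]), 'gripper_force': 0.0, 'width': 0.9969247541437066}
top [ 0.44190143 -0.11843513  1.12345308]
amp []
cap [(0.59, [0.5032, -0.3617, 0.024]), (0.55, [0.597, 0.1325, 0.0782])]
cell [(0.91, [0.5587, -0.2538, 0.0842]), (0.89, [0.5944, -0.1516, 0.082]), (0.88, [0.5147, -0.18, 0.0602])]
meter [(0.69, [0.7238, -0.2845, 0.0383])]
jar [(0.57, [0.7365, -0.0762, 0.0618])]
driver [(0.83, [0.3954, -0.2667, 0.0244])]
scene [0.96259996 0.48846126 0.71044999]
amp [(0.97, [0.6178, 0.1696, 0.0775])]
cap [(0.68, [0.5003, -0.3598, 0.0203])]
cell [(0.94, [0.5245, -0.174, 0.0414]), (0.82, [0.6098, -0.1395, 0.0647])]
meter []
jar [(0.93, [0.7554, -0.0529, 0.0522])]
driver [(0.97, [0.4009, -0.2655, 0.0215]), (0.44, [0.6177, 0.1706, 0.0779])]
```

View pics/top0.png

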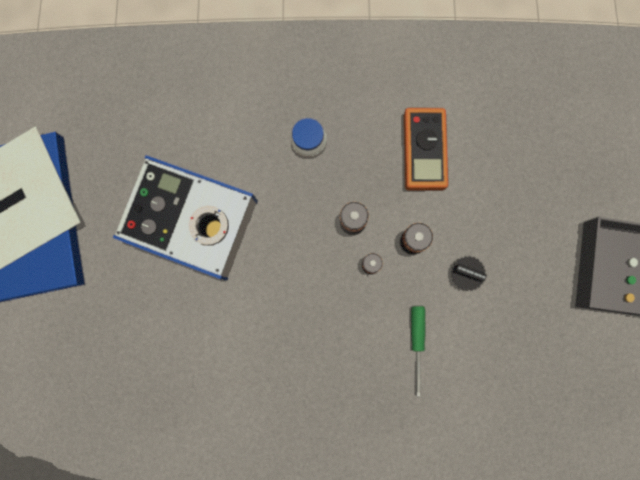

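View pics/scene0.png

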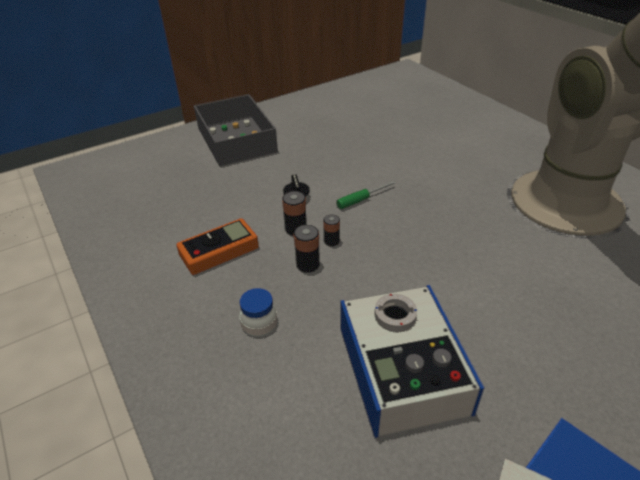

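The top view shows the amp with its well at about (209,225), the small cell at (372,263) between two larger ones, and the cap at (469,273) with its wing line running right and slightly down. The scene view confirms that the smallest cell is the one nearest the driver, at (332,228).

```bash
cat >> h.py <<'E'
def plan(x,y,z,yaw=None):
    s=sensors.state();R=s['orientation'];d=R.T@(np.array([x,y,z])-s['tool_pos'])
    a=np.arctan2(R[1,0],R[0,0]);print('pos',np.round(s['tool_pos'],4),'yaw',round(a,3),'t',round(s['time_s'],2),'q7',round(s['joint_pos'][6],2))
    print('shift cm',np.round(d*100,2),end=' ')
    if yaw is not None:
        t=(a-yaw+np.pi/2)%np.pi-np.pi/2; print('spin(mod pi)',round(t,3))
    else: print()
E
python3 - <<'E'
from h import *
c=eyes.get_calibration('top')
for n,uv,z in (('well',(209,225),.092),('cell',(372,262),.0615),('cap',(469,272),.0495),('capl',(457,268),.0495),('capr',(485,278),.0495),('ampc1',(147,157),.076),('ampc2',(256,198),.076),('ampc3',(115,236),.076)):
    print(n,np.round(ray_at_z(c,uv,z),4))
k=eyes.get_calibration('wrist');s=sensors.state();R=s['orientation']
print('cam in tool',R.T@(np.array(k['position'])-s['tool_pos']),'\n',np.round(R.T@np.array(k['rotation']),3),k['K'])
wl=ray_at_z(c,(209,225),.092)
plan(wl[0],wl[1],.22)
E
```

```text
well [0.5808 0.0924 0.092 ]
cell [ 0.5194 -0.183   0.0615]
cap [ 0.5016 -0.3524  0.0495]
capl [ 0.5088 -0.3315  0.0495]
capr [ 0.4909 -0.3804  0.0495]
ampc1 [0.7044 0.2095 0.076 ]
ampc2 [0.6292 0.0151 0.076 ]
ampc3 [0.5649 0.262  0.076 ]
cam in tool [ 0.08422346 -0.00060846 -0.16644654] 
 [[-0.     0.954  0.3  ]
 [ 1.     0.    -0.   ]
 [-0.     0.3   -0.954]] [[368.00928441   0.         321.41385349]
 [  0.         368.00928441 240.23578976]
 [  0.           0.           1.        ]]
pos [0.2231 0.6898 0.2187] yaw 2.829 t 0.7 q7 -0.08
shift cm [-52.42 -45.83  -0.13]
```

arm_command(moves=[[[-4.4,-3.8,0],0],[[-4.4,-3.8,0],0],[[-4.4,-3.8,0],0],[[-4.4,-3.8,0],0],[[-4.4,-3.8,0],0],[[-4.4,-3.8,0],0],[[-4.4,-3.8,0],0],[[-4.4,-3.8,0],0]])

```text
time_s: 1.7
tool_pos: [0.4654, 0.2907, 0.219]
orientation: [[-0.952, 0.308, 0.001], [0.308, 0.952, 0.001], [-0.001, 0.001, -1.0]]
force: [0.5, 0.5, -0.1]
width: 1.001
gripper_force: 0.0
```

arm_command(moves=[[[-4.4,-3.8,0],0],[[-4.4,-3.8,0],0],[[-4.4,-3.8,0],0],[[-4.0,-3.8,0],0],[[0,0,0],0],[[0,0,0],0],[[0,0,0],0],[[0,0,0],0]])

```text
time_s: 2.7
tool_pos: [0.5809, 0.0961, 0.2187]
orientation: [[-0.952, 0.306, -0.0], [0.306, 0.952, 0.0], [0.0, 0.0, -1.0]]
force: [-1.2, 0.5, -0.4]
width: 1.001
gripper_force: 0.0
```

```bash
python3 - <<'E'
from h import *
plan(.5808,.0924,.22)
cal,im=save('wrist','w1.png')
E
```

```text
pos [0.5809 0.0961 0.2187] yaw 2.831 t 2.7 q7 1.02
shift cm [-0.1  -0.36 -0.13]
```

View pics/w1.png

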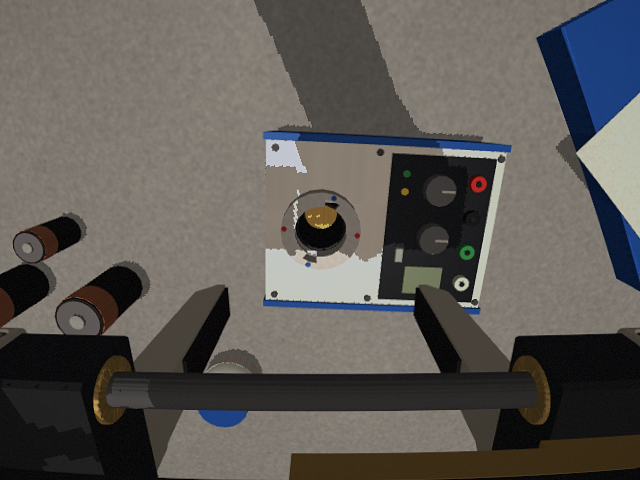

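The collar is centred near (321,231). Its blue (notch) dots are at (334,198) and (308,265), the red (lock) dots at (284,229) and (358,236), and the cells are on the left.

```bash
python3 - <<'E'
from h import *
cal=eyes.get_calibration('wrist'); im=cv2.imread('pics/w1.png').astype(int)
def cen(u,v,f):
    r=7;p=im[v-r:v+r+1,u-r:u+r+1];wt=np.clip(f(p),0,None).astype(float);wt[wt<wt.max()*.4]=0
    yy,xx=np.mgrid[v-r:v+r+1,u-r:u+r+1];return ((wt*xx).sum()/wt.sum(),(wt*yy).sum()/wt.sum())
B=lambda p:p[...,0]-p[...,2]; Rd=lambda p:p[...,2]-p[...,0]
P={}
for n,u,v,f in (('b1',334,198,B),('b2',308,265,B),('r1',284,229,Rd),('r2',358,236,Rd)):
    c=cen(u,v,f);P[n]=ray_at_z(cal,c,.092)[:2];print(n,np.round(c,1),np.round(P[n],4))
for a,b in (('b1','b2'),('r1','r2')):
    d=P[b]-P[a];print((P[a]+P[b])/2,'ang',np.arctan2(d[1],d[0]),'len',np.hypot(*d))
Q=[ray_at_z(cal,p,.076)[:2] for p in ((275.5,147.5),(274.5,294),(474,302),(501,159))]
for i,j in ((0,1),(3,2),(0,3),(1,2)): d=Q[j]-Q[i];print('edge',np.arctan2(d[1],d[0])%np.pi,np.hypot(*d))
print('jar etc'); print(find('cell','wrist',cal))
E
```

```text
b1 [333.5 197.8] [0.5572 0.1132]
b2 [307.6 264.1] [0.6051 0.0752]
r1 [283.4 228.6] [0.5691 0.0661]
r2 [356.8 235.4] [0.5934 0.1223]
[0.58117189 0.09422427] ang -0.6705194292748916 len 0.06117253820670792
[0.58126049 0.09422725] ang 1.1631531756460056 len 0.06117153256326806
edge 2.7865038751812183 0.1319460241618943
edge 2.7797625503297034 0.1325107557090459
edge 1.2150159445556166 0.1882800596450705
edge 1.212015010327171 0.18738800083289206
jar etc
[(0.87, [0.5578, -0.2407, 0.0356]), (0.75, [0.5889, -0.1349, 0.0734]), (0.58, [0.5152, -0.1711, 0.0511])]
```

arm_command(moves=[[[-0.5,-5.7,0],0],[[-0.5,-5.7,0],0],[[-0.5,-5.7,0],0],[[-0.5,-5.7,0],0],[[-0.6,-5.6,0],0],[[0,0,0],0],[[0,0,0],0],[[0,0,0],0]], jaw=6.5)

```text
time_s: 3.8
tool_pos: [0.5192, -0.1817, 0.2186]
orientation: [[-0.952, 0.305, 0.0], [0.305, 0.952, 0.001], [0.0, 0.001, -1.0]]
force: [0.6, 0.4, 0.2]
width: 0.702
gripper_force: 0.0
```

```bash
python3 - <<'E'
from h import *
cal,im=save('wrist','w2.png')
print(find('cell','wrist',cal)); plan(.5194,-.183,.22)
E
```

```text
[(0.77, [0.5455, -0.254, 0.0764]), (0.73, [0.5113, -0.1813, 0.0608]), (0.57, [0.58, -0.1555, 0.0829])]
pos [ 0.5192 -0.182   0.2186] yaw 2.831 t 3.9 q7 1.53
shift cm [-0.05 -0.09 -0.14]
```

View pics/w2.png

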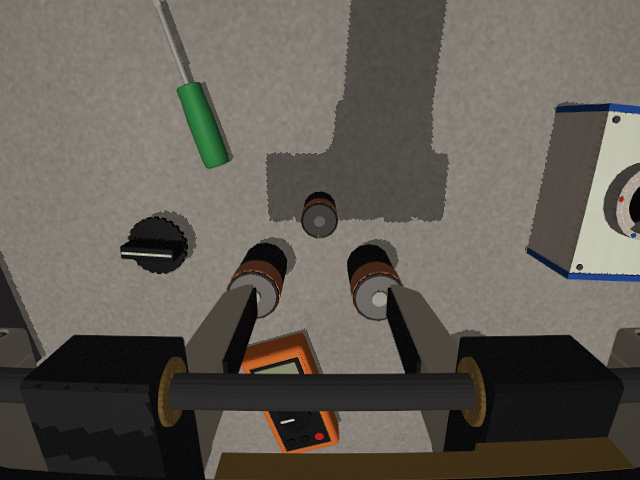

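The small cell's nub is at about (319,221). The big cells are at (258,290) and (380,292). The cap's wing line runs from (121,254) to (171,254).

```bash
python3 - <<'E'
from h import *
cal=eyes.get_calibration('wrist')
p=ray_at_z(cal,(319.3,220.7),.0605);print('cell',p)
for n,uv in (('A',(258,293)),('B',(380,297))): print(n,ray_at_z(cal,uv,.085))
a,b=ray_at_z(cal,(121.5,254),.0495),ray_at_z(cal,(171,254),.0495);print('wing',a,b,(a+b)/2,np.arctan2(*(b-a)[1::-1]),np.hypot(*(b-a)[:2]))
plan(p[0],p[1],.040)
E
```

```text
cell [ 0.51766397 -0.18402213  0.0605    ]
A [ 0.5585143  -0.25493111  0.085     ]
B [ 0.59585353 -0.15167165  0.085     ]
wing [ 0.49255648 -0.38083517  0.0495    ] [ 0.50774039 -0.3331892   0.0495    ] [ 0.50014843 -0.35701218  0.0495    ] 1.2622894974057846 0.05000690162512856
pos [ 0.5192 -0.182   0.2186] yaw 2.831 t 3.9 q7 1.53
shift cm [ 0.08 -0.25 17.86]
```

arm_command(moves=[[[0.1,-0.2,4.5],0],[[0,0,4.5],0],[[0,0,4.5],0],[[0,0,3.0],0],[[0,0,1.3],0],[[0,0,0],0],[[0,0,0],0],[[0,0,0],0]])

```text
time_s: 4.9
tool_pos: [0.5179, -0.1853, 0.0418]
orientation: [[-0.951, 0.308, 0.002], [0.308, 0.951, -0.001], [-0.002, 0.0, -1.0]]
force: [-0.7, -0.2, 0.3]
width: 0.699
gripper_force: 0.0
```

arm_command(moves=[[[0,0,0],0],[[0,0,0],0],[[0,0,0],0],[[0,0,0],0],[[0,0,0],0],[[0,0,0],0],[[0,0,-0.5],0],[[0,0,-1.5],0]], jaw=2.5)

```text
time_s: 5.9
tool_pos: [0.5166, -0.185, 0.0607]
orientation: [[-0.951, 0.308, -0.002], [0.308, 0.951, 0.0], [0.002, -0.0, -1.0]]
force: [0.2, 0.0, -1.0]
width: 0.359
gripper_force: 29.9
```

arm_command(moves=[[[0,0,-4],0],[[0,0,-4.5],0],[[0,1.0,-2],0],[[0.5,4.5,0],0],[[0.5,5.5,0],0],[[0.5,5.5,0],0],[[0.5,5.0,0],0],[[0.3,3.0,0],0]])

```text
time_s: 6.9
tool_pos: [0.5708, 0.0581, 0.1667]
orientation: [[-0.952, 0.305, 0.001], [0.305, 0.952, 0.001], [-0.0, 0.001, -1.0]]
force: [-0.1, 0.1, -1.1]
width: 0.361
gripper_force: 29.9
```

```bash
python3 - <<'E'
from h import *
plan(.5812,.0942,.150)
E
```

```text
pos [0.5708 0.0581 0.1667] yaw 2.831 t 6.9 q7 1.11
shift cm [0.11 3.75 1.67]
```

arm_command(moves=[[[0.1,2.0,0],0],[[0,1.3,0.7],0],[[0,0,0.7],0],[[0,0,0],0],[[0,0,0],0],[[0,0,0],0],[[0,0,0],0],[[0,0,0],0]])

```text
time_s: 7.9
tool_pos: [0.5799, 0.0867, 0.1518]
orientation: [[-0.951, 0.308, 0.0], [0.308, 0.951, 0.0], [-0.0, 0.0, -1.0]]
force: [0.6, 0.2, -0.6]
width: 0.358
gripper_force: 29.9
```

```bash
python3 - <<'E'
from h import *
plan(.5812,.0942,.150)
cal,im=save('wrist','w3.png');cv2.imwrite('pics/w3c.png',cv2.resize(im[120:400,180:500,::-1],None,fx=2,fy=2))
E
```

```text
pos [0.5799 0.0867 0.1518] yaw 2.829 t 7.9 q7 1.07
shift cm [0.11 0.75 0.18]
```

View pics/w3c.png

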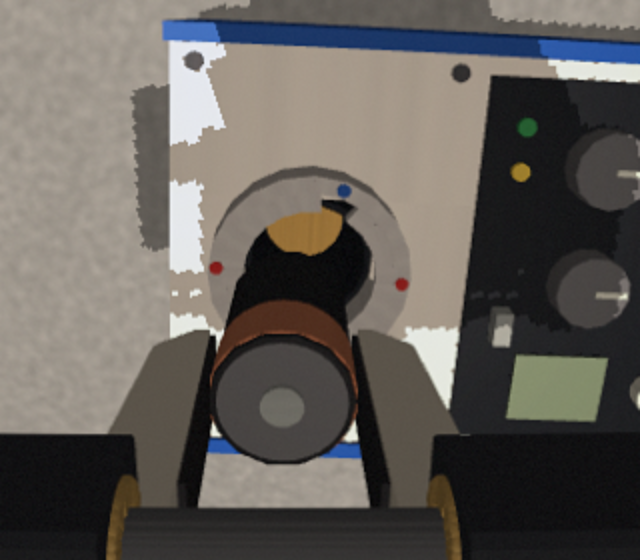

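The cell is held upright with its nub at crop (282,405). The red dots are at crop (216,268) and (402,284), and the near blue dot is at (344,191). I'll compare the cell and well positions from this same picture.

```bash
python3 - <<'E'
from h import *
cal=eyes.get_calibration('wrist')
f=lambda c,z:ray_at_z(cal,(180+c[0]/2,120+c[1]/2),z)
print('cell',f((282,407),.1718)); print('well',(f((216,268),.092)+f((402,284.5),.092))/2)
plan(.5812,.0942,.150)
E
```

```text
cell [0.58070792 0.08566039 0.1718    ]
well [0.58162369 0.09473238 0.092     ]
pos [0.5799 0.0868 0.1517] yaw 2.829 t 7.95 q7 1.07
shift cm [0.1  0.75 0.17]
```

arm_command(moves=[[[0.15,0.8,0],0],[[0,0,0],0],[[0,0,0.6],0],[[0,0,0.6],0],[[0,0,0.6],0],[[0,0,0.6],0],[[0,0,0.6],0],[[0,0,0],0]])

```text
time_s: 8.95
tool_pos: [0.5806, 0.0948, 0.1211]
orientation: [[-0.951, 0.308, -0.001], [0.308, 0.951, -0.0], [0.001, -0.0, -1.0]]
force: [0.7, -0.5, -1.3]
width: 0.359
gripper_force: 29.9
```

arm_command(moves=[[[0,0,0.5],0],[[0,0,0.5],0],[[0,0,0.5],0],[[0,0,0.5],0],[[0,0,0.4],0],[[0,0,0],0],[[0,0,0],0],[[0,0,0],0]])

```text
time_s: 9.95
tool_pos: [0.581, 0.0949, 0.0978]
orientation: [[-0.951, 0.308, 0.0], [0.308, 0.951, 0.0], [-0.0, 0.0, -1.0]]
force: [-0.3, -0.1, -1.9]
width: 0.357
gripper_force: 29.9
```

arm_command(moves=[[[0,0,0],0],[[0,0,0],0],[[0,0,0],0],[[0,0,0],0],[[0,0,-1],0],[[0,0,-4],0],[[0,0,-5],0],[[0,0,-2],0]], jaw=6.0)

```text
time_s: 10.95
tool_pos: [0.5819, 0.0949, 0.2212]
orientation: [[-0.951, 0.308, 0.004], [0.308, 0.951, 0.001], [-0.004, 0.002, -1.0]]
force: [0.2, 0.1, -0.6]
width: 0.644
gripper_force: 0.0
```

```bash
python3 - <<'E'
from h import *
cal,im=save('wrist','w4.png');cv2.imwrite('pics/w4c.png',cv2.resize(im[100:400,180:500,::-1],None,fx=1.5,fy=1.5))
plan(.5001,-.357,.20,1.262)
E
```

```text
pos [0.5826 0.0951 0.2227] yaw 2.829 t 11.0 q7 1.05
shift cm [ -6.07 -45.56   2.15] spin(mod pi) 1.567
```

View pics/w4c.png

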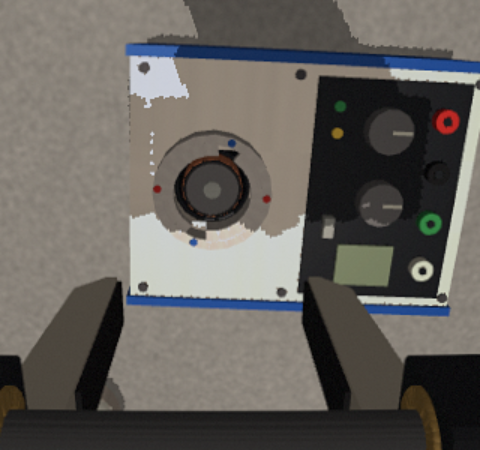

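The cell stands in the well, with its plus nub at crop (212,190), centred in the collar. Next is the cap.

arm_command(moves=[[[-0.7,-5.7,0],0],[[-0.7,-5.7,0],0],[[-0.7,-5.7,0],0],[[-0.8,-5.7,0],0],[[-0.8,-5.7,0],0],[[-0.8,-5.7,0],0],[[-0.8,-5.7,0],0],[[-0.8,-5.6,0],0]])

```text
time_s: 12.0
tool_pos: [0.4983, -0.3586, 0.2177]
orientation: [[-0.951, 0.308, 0.0], [0.308, 0.951, 0.0], [-0.0, 0.0, -1.0]]
force: [1.4, -0.1, 0.4]
width: 0.645
gripper_force: 0.0
```

arm_command(moves=[[[0,0,0],0.18],[[0,0,0],0.18],[[0,0,0],0.18],[[0,0,0],0.18],[[0,0,0],0.18],[[0,0,0],0.18],[[0,0,0],0.18],[[0,0,0],0.18]])

```text
time_s: 13.0
tool_pos: [0.4988, -0.3566, 0.2176]
orientation: [[0.187, 0.982, -0.0], [0.982, -0.187, 0.0], [0.0, -0.0, -1.0]]
force: [-0.2, -0.1, 0.1]
width: 0.647
gripper_force: 0.0
```

arm_command(moves=[[[0,0,0],0.13],[[0,0,0],0],[[0,0,0],0],[[0,0,0],0],[[0,0,0],0],[[0,0,0],0],[[0,0,0],0],[[0,0,0],0]])

```text
time_s: 14.0
tool_pos: [0.4989, -0.3568, 0.2176]
orientation: [[0.307, 0.952, 0.0], [0.952, -0.307, 0.0], [0.0, 0.0, -1.0]]
force: [0.1, -0.5, -0.2]
width: 0.647
gripper_force: 0.0
```

```bash
python3 - <<'E'
from h import *
plan(.5001,-.357,.20,1.262)
cal,im=save('wrist','w5.png');print(find('cap','wrist',cal))
E
```

```text
pos [ 0.4989 -0.3568  0.2176] yaw 1.259 t 14.0 q7 0.59
shift cm [0.02 0.12 1.76] spin(mod pi) -0.003
[(0.59, [0.4986, -0.3541, 0.0231])]
```

View pics/w5.png

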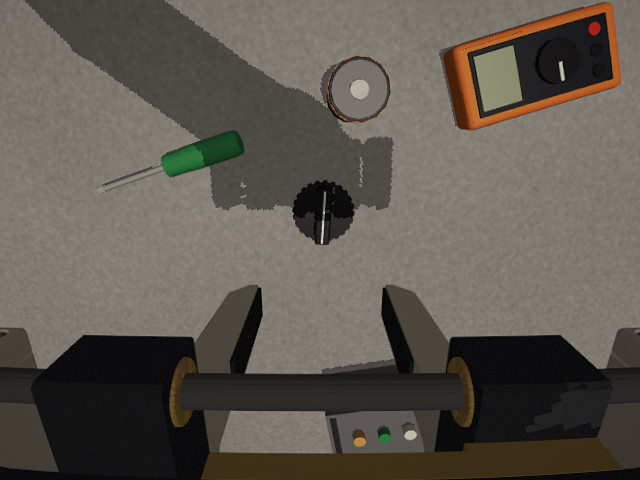

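The cap is below the tool, with its white wing line running from (324,191) to (322,244). The driver, meter and box are well clear of the fingers.

```bash
python3 - <<'E'
from h import *
cal=eyes.get_calibration('wrist'); im=cv2.imread('pics/w5.png')
g=cv2.cvtColor(im,cv2.COLOR_BGR2GRAY)[185:250,308:338]; ys,xs=np.nonzero(g>120);print(len(ys),xs.min()+308,xs.max()+308,ys.min()+185,ys.max()+185)
k=np.polyfit(ys+185,xs+308,1);v0,v1=ys.min()+185,ys.max()+185
a,b=[ray_at_z(cal,(np.polyval(k,v),v),.0495) for v in (v0,v1)]
print(a,b,np.hypot(*(b-a)[:2]));m=(a+b)/2;yaw=np.arctan2(*(a-b)[1::-1]);print(m,yaw)
plan(m[0],m[1],.028,yaw)
E
```

```text
304 308 337 192 249
[ 0.50837749 -0.33404075  0.0495    ] [ 0.49003123 -0.38609705  0.0495    ] 0.05519459316178789
[ 0.49920436 -0.3600689   0.0495    ] 1.231957205740869
pos [ 0.499  -0.3568  0.2177] yaw 1.259 t 14.1 q7 0.59
shift cm [-0.3   0.12 18.97] spin(mod pi) 0.027
```

```bash
python3 - <<'E'
from h import *
cal=eyes.get_calibration('wrist'); im=cv2.imread('pics/w5.png')
g=cv2.cvtColor(im,cv2.COLOR_BGR2GRAY).astype(int)
rows=[(v,319+g[v,319:329].argmax(),g[v,319:329].max()) for v in range(186,250)]
print([(v,int(u),int(x)) for v,u,x in rows][::3])
r=[(v,u) for v,u,x in rows if x>110 and 190<=v<=244];v,u=np.array(r).T;k=np.polyfit(v,u,1)
a,b=[ray_at_z(cal,(np.polyval(k,t),t),.0495) for t in (v.min(),v.max())]
m=(a+b)/2;yaw=np.arctan2(*(a-b)[1::-1]);print(v.min(),v.max(),np.hypot(*(b-a)[:2]),m,yaw)
plan(m[0],m[1],.028,yaw)
E
```

```text
[(186, 322, 10), (189, 320, 11), (192, 325, 125), (195, 324, 128), (198, 324, 128), (201, 324, 126), (204, 324, 122), (207, 324, 122), (210, 323, 124), (213, 324, 194), (216, 323, 125), (219, 323, 122), (222, 323, 206), (225, 322, 213), (228, 322, 209), (231, 322, 209), (234, 322, 206), (237, 322, 206), (240, 321, 212), (243, 321, 187), (246, 324, 130), (249, 319, 127)]
192 243 0.049207841172816826 [ 0.49999896 -0.35714287  0.0495    ] 1.1981187502339972
pos [ 0.499  -0.3568  0.2177] yaw 1.259 t 14.1 q7 0.59
shift cm [ 0.    0.11 18.97] spin(mod pi) 0.061
```

arm_command(moves=[[[0,0.1,4.5],0.05],[[0,0,4.5],0],[[0,0,4.5],0],[[0,0,3.5],0],[[0,0,1.5],0],[[0,0,0.4],0],[[0,0,0],0],[[0,0,0],0]], jaw=4.0)

```text
time_s: 15.1
tool_pos: [0.5005, -0.3575, 0.0299]
orientation: [[0.354, 0.935, 0.002], [0.935, -0.354, -0.001], [-0.0, 0.002, -1.0]]
force: [-1.2, -0.1, -0.9]
width: 0.429
gripper_force: 0.0
```

arm_command(moves=[[[0,0,0],0],[[0,0,0],0],[[0,0,0],0],[[0,0,0],0],[[0,0,0],0],[[0,0,0],0],[[0,0,0],0],[[0,0,0],0]], jaw=0.8)

```text
time_s: 16.1
tool_pos: [0.5, -0.3572, 0.0287]
orientation: [[0.354, 0.935, 0.0], [0.935, -0.354, -0.0], [0.0, 0.0, -1.0]]
force: [-0.3, 1.5, 2.1]
width: 0.148
gripper_force: 30.0
```

arm_command(moves=[[[0,0,-1],0],[[0,0,-4],0],[[0,0,-4.5],0],[[0,0,-4],0],[[2.5,-0.5,0],0],[[4.5,-0.8,0],0],[[5.5,-1.0,0],0],[[5.6,-1.1,0],0]])

```text
time_s: 17.1
tool_pos: [0.5322, -0.1745, 0.1641]
orientation: [[0.355, 0.935, 0.0], [0.935, -0.355, -0.0], [0.0, 0.0, -1.0]]
force: [1.3, -0.1, -1.0]
width: 0.146
gripper_force: 30.0
```

arm_command(moves=[[[5.6,-1.1,0],0],[[5.6,-1.1,0],0],[[5.6,-1.1,0],0],[[5.0,-0.9,0],0],[[3.5,-0.5,0],0],[[1.5,-0.3,0],0],[[0,0,0],-0.18],[[0,0,0],-0.18]])

```text
time_s: 18.1
tool_pos: [0.58, 0.0913, 0.1638]
orientation: [[-0.003, 1.0, -0.0], [1.0, 0.003, -0.001], [-0.001, -0.0, -1.0]]
force: [-0.1, 0.1, -1.3]
width: 0.151
gripper_force: 30.0
```

arm_command(moves=[[[0,0,0],-0.18],[[0,0,0],-0.18],[[0,0,0],-0.18],[[0,0,0],-0.18],[[0,0,0],-0.18],[[0,0,0],0],[[0,0,0],0],[[0,0,0],0]])

```text
time_s: 19.1
tool_pos: [0.5802, 0.0923, 0.1636]
orientation: [[-0.781, 0.625, -0.0], [0.625, 0.781, -0.0], [-0.0, -0.0, -1.0]]
force: [0.0, 0.3, 0.2]
width: 0.149
gripper_force: 30.0
```

```bash
python3 - <<'E'
from h import *
plan(.5814,.0945,.135,2.471);s=sensors.state();print(s['force'],s['moment'],s['width'])
cal,im=save('wrist','w6.png');cv2.imwrite('pics/w6c.png',cv2.resize(im[150:450,160:480,::-1],None,fx=2,fy=2))
E
```

```text
pos [0.5802 0.0923 0.1636] yaw 2.466 t 19.1 q7 0.83
shift cm [0.05 0.25 2.86] spin(mod pi) -0.005
[0.01411908 0.2882645  0.20367278] [-0.05361034 -0.02542767  0.01213164] 0.1493282561996076
```

View pics/w6c.png

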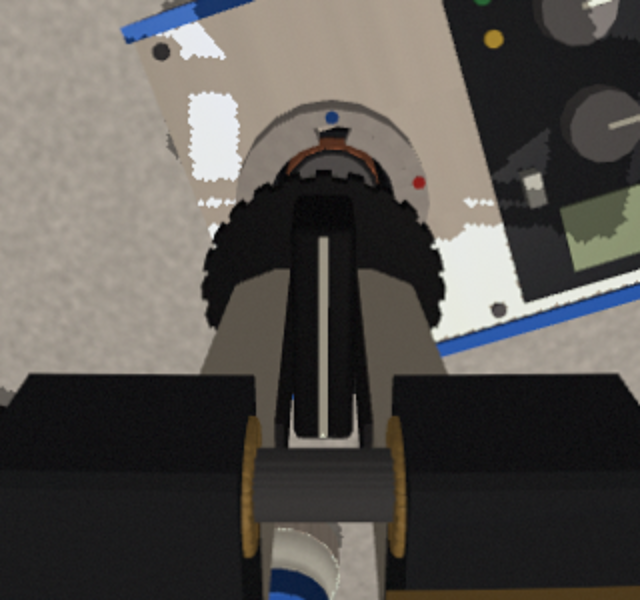

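The cap is held level, with its wing line from crop (323,237) to (323,437). The far blue dot at (331,117) and its notch are almost in line with the wing.

```bash
python3 - <<'E'
from h import *
cal=eyes.get_calibration('wrist');s=sensors.state();R=s['orientation']
f=lambda c,z:ray_at_z(cal,(160+c[0]/2,150+c[1]/2),z)
a,b=f((323,237),.1844),f((323,437),.1844)
for p in (a,b,(a+b)/2,f((331.5,118),.092)): print(np.round(R.T@(p-s['tool_pos'])*1000,1))
d=f((331.5,118),.092)-np.array([.5814,.0945,.092]);print(np.arctan2(d[1],d[0]),np.hypot(*d))
plan(.5814,.0945,.135)
E
```

```text
[ 25.6  -0.6 -20.8]
[-25.   -0.6 -20.8]
[  0.3  -0.6 -20.8]
[30.8  2.3 71.6]Traceback (most recent call last):
  File "<stdin>", line 6, in <module>
TypeError: return arrays must be of ArrayType
```

arm_command(moves=[[[0.05,0.3,0],0],[[0,0,1.0],0],[[0,0,1.2],0],[[0,0,1.2],0],[[0,0,0.8],0],[[0,0,0.3],0],[[0,0,0],0],[[0,0,0],0]])

```text
time_s: 20.15
tool_pos: [0.5821, 0.0952, 0.119]
orientation: [[-0.782, 0.623, 0.001], [0.623, 0.782, 0.0], [-0.0, 0.001, -1.0]]
force: [1.3, -0.7, 0.2]
width: 0.148
gripper_force: 30.0
```

```bash
python3 - <<'E'
from h import *
plan(.5815,.095,.112,2.471);s=sensors.state();print(s['force'],s['moment'])
E
```

```text
pos [0.5821 0.0952 0.119 ] yaw 2.469 t 20.15 q7 0.85
shift cm [ 0.04 -0.05  0.7 ] spin(mod pi) -0.002
[ 1.32146187 -0.68545529  0.24428141] [-0.01077753 -0.02650956  0.00672845]
```

arm_command(moves=[[[0,0,0.15],0],[[0,0,0.15],0],[[0,0,0.15],0],[[0,0,0.15],0],[[0,0,0.1],0],[[0,0,0.1],0],[[0,0,0],0],[[0,0,0],0]])

```text
time_s: 21.15
tool_pos: [0.5818, 0.0952, 0.1107]
orientation: [[-0.782, 0.623, 0.0], [0.623, 0.782, 0.0], [-0.0, 0.0, -1.0]]
force: [-1.3, -0.8, 1.5]
width: 0.15
gripper_force: 30.0
```

arm_command(moves=[[[0,0,0.15],0],[[0,0,0.15],0],[[0,0,0.15],0],[[0,0,0.15],0],[[0,0,0.15],0],[[0,0,0.1],0],[[0,0,0],0],[[0,0,0],0]])

```text
time_s: 22.15
tool_pos: [0.582, 0.0951, 0.1026]
orientation: [[-0.782, 0.623, 0.001], [0.623, 0.782, 0.0], [-0.0, 0.0, -1.0]]
force: [-1.3, -0.2, 8.5]
width: 0.145
gripper_force: 30.0
```

arm_command(moves=[[[0,0,0.06],0],[[0,0,0],0],[[0,0,0],0.08],[[0,0,0],0.08],[[0,0,0],0.08],[[0,0,0],0.08],[[0,0,0],0.08],[[0,0,0],0]])

```text
time_s: 23.15
tool_pos: [0.5823, 0.0947, 0.1022]
orientation: [[-0.476, 0.879, 0.001], [0.879, 0.476, -0.0], [-0.001, 0.001, -1.0]]
force: [-1.6, -1.7, 11.5]
width: 0.15
gripper_force: 30.0
```

```bash
python3 - <<'E'
from h import *
plan(.5815,.095,.102,1.12);s=sensors.state();print(s['force'],s['moment'])
E
```

```text
pos [0.5823 0.0947 0.1022] yaw 2.067 t 23.15 q7 0.58
shift cm [ 0.06 -0.05  0.02] spin(mod pi) 0.947
[-1.63232709 -1.66627101 11.48369707] [-0.4331699   0.48644137  0.06583772]
```

arm_command(moves=[[[0,0,0],0.09],[[0,0,0],0.09],[[0,0,0],0.09],[[0,0,0],0.09],[[0,0,0],0.09],[[0,0,0],0.09],[[0,0,0],0.09],[[0,0,0],0.09]])

```text
time_s: 24.15
tool_pos: [0.5816, 0.0947, 0.1022]
orientation: [[0.223, 0.975, -0.0], [0.975, -0.223, 0.0], [0.0, -0.0, -1.0]]
force: [-3.5, -1.2, 12.6]
width: 0.147
gripper_force: 30.0
```

arm_command(moves=[[[0,0,0],0.05],[[0,0,0],0.05],[[0,0,0],0.05],[[0,0,0],0],[[0,0,0],0],[[0,0,0],0],[[0,0,0],0],[[0,0,0],0]])

```text
time_s: 25.15
tool_pos: [0.5816, 0.0947, 0.1022]
orientation: [[0.364, 0.931, -0.0], [0.931, -0.364, 0.0], [0.0, -0.0, -1.0]]
force: [-2.6, -0.7, 12.5]
width: 0.147
gripper_force: 30.0
```

```bash
python3 - <<'E'
from h import *
plan(.5815,.095,.102,1.12);s=sensors.state();print(s['force'],s['moment'])
E
```

```text
pos [0.5816 0.0947 0.1022] yaw 1.199 t 25.15 q7 -0.02
shift cm [ 0.03 -0.02  0.02] spin(mod pi) 0.079
[-2.58086645 -0.6822589  12.49784964] [-0.33624819  1.00515361  0.05109238]
```

arm_command(moves=[[[0,0,0],0.02],[[0,0,0],0.02],[[0,0,0],0.02],[[0,0,0],0.02],[[0,0,0],0.02],[[0,0,0],0],[[0,0,0],0],[[0,0,0],0]])

```text
time_s: 26.15
tool_pos: [0.5814, 0.0948, 0.1022]
orientation: [[0.454, 0.891, -0.0], [0.891, -0.454, 0.0], [-0.0, -0.0, -1.0]]
force: [-3.9, -0.7, 12.7]
width: 0.147
gripper_force: 30.1
```

```bash
python3 - <<'E'
from h import *
plan(.5815,.095,.102,1.12);s=sensors.state();print(s['force'],s['moment'])
E
```

```text
pos [0.5814 0.0948 0.1022] yaw 1.099 t 26.15 q7 -0.09
shift cm [ 0.02 -0.    0.02] spin(mod pi) -0.021
[-3.87512027 -0.66792679 12.65016314] [-0.36697106  1.18957655  0.41261146]
```

arm_command(moves=[[[0,0,-0.1],0],[[0,0,-0.1],0],[[0,0,-0.1],0],[[0,0,-0.1],0],[[0,0,-0.05],0],[[0,0,0],0],[[0,0,0],0],[[0,0,0],0]])

```text
time_s: 27.15
tool_pos: [0.5815, 0.0951, 0.1059]
orientation: [[0.455, 0.891, -0.0], [0.891, -0.455, -0.0], [-0.0, -0.0, -1.0]]
force: [-2.8, -1.8, -2.8]
width: 0.149
gripper_force: 30.1
```

```bash
python3 - <<'E'
from h import *
plan(.5815,.095,.102,1.12);s=sensors.state();print(s['force'],s['moment'])
E
```

```text
pos [0.5815 0.0951 0.1059] yaw 1.099 t 27.15 q7 -0.1
shift cm [-0.01  0.    0.39] spin(mod pi) -0.021
[-2.78784605 -1.83020436 -2.83545648] [-0.48935085  0.70240815  0.30798003]
```

arm_command(moves=[[[0,0,0.03],-0.02],[[0,0,0],0],[[0,0,0],0],[[0,0,0],0],[[0,0,0],0],[[0,0,0],0],[[0,0,0],0],[[0,0,0],0]], jaw=4.5)

```text
time_s: 28.15
tool_pos: [0.5818, 0.0952, 0.1057]
orientation: [[0.437, 0.9, 0.0], [0.9, -0.437, -0.0], [-0.0, 0.0, -1.0]]
force: [0.4, 0.2, 0.1]
width: 0.484
gripper_force: 0.0
```

arm_command(moves=[[[0,0,-0.5],0],[[0,0,-2],0],[[0,0,-3],0],[[0,0,-4],0],[[0,0,-3],0],[[0,0,0],0],[[0,0,0],0],[[0,0,0],0]])

```text
time_s: 29.15
tool_pos: [0.5812, 0.0952, 0.2297]
orientation: [[0.437, 0.9, -0.002], [0.9, -0.437, -0.0], [-0.001, -0.001, -1.0]]
force: [0.2, 0.3, 0.1]
width: 0.482
gripper_force: 0.0
```

```bash
python3 - <<'E'
from h import *
s=sensors.state();print(s['tool_pos'],s['force'],s['time_s'],s['gripper_force'])
cal,im=save('wrist','w7.png');a=cv2.resize(im[120:360,200:440,::-1],(480,480))
c2,im2=save('scene','s7.png');u=cv2.resize(im2[260:360,330:460,::-1],(312,480)[:1]+(240,))
u=cv2.resize(u,(320,246));u=cv2.copyMakeBorder(u,0,480-246,0,0,cv2.BORDER_CONSTANT)
cv2.imwrite('pics/f.png',np.hstack([a,u]));np.savez('c7.npz',p=cal['position'],r=cal['rotation'])
E
```

```text
[0.5811754  0.0952096  0.22972634] [0.24590942 0.27412923 0.12576394] 29.15 0.0
```

View pics/f.png

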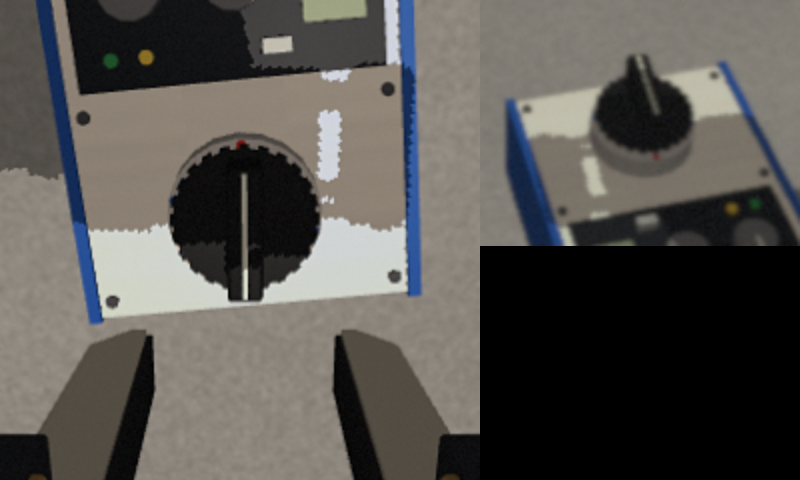

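The wing points at the red lock dot (crop (240,145)), and the cap is level and centred. It rose about 4 mm and then caught, so it is in the lock pocket. The gripper is clear, so I'm handing in.

```bash
python3 -c "
from rig import bot
print(bot.hand_in())"
```

```text
the job is handed in; nothing more can be done
None
```

I handed the job in at about 29 s of robot time: the small D cell stands in the well, and the cap was pressed down, turned clockwise to its stop and sprang up into its lock, with the meter, jar and screwdriver untouched; the hand-in gave no verdict.

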